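# Level a rocking jig plate

### The job

The jig plate that carries the relay board rocks at one corner. Press down on its corners one after the other until you find the one that gives, let it come up again, then press that corner's shim tab flat, leaving the other three tabs standing. Use the fingertips only: do not lift the plate, and leave the things round it where they are.

Things in the scene. Friction and masses are not known exactly. Their poses are not given: they have to be found in the camera images.
- jig_plate: Loose folded aluminium plate, 140 mm (own x, away from the robot) x 152 mm (own y, left), 4 mm thick, 11 mm down-turned rim, 0.8 kg; a red relay board (40x70 mm, 22 mm high) is fixed on its middle. Origin: centre of its top sheet's underside, 36 mm above the desk. It rests level on a central pad and on feet hidden under its corners, one of them 5 mm too short; four guide pins leave it 2.5 mm play.
- fixture_base: Dark steel base of the fixture, fixed to the desk, 170 mm (own x) x 280 mm (own y) x 5 mm. Carries the pad, the feet, the four shims and the guide pins (8 mm thick, at the middles of the plate's sides, up to 42 mm above the desk). Origin: centre of its underside, right under the plate's centre; its yaw varies by up to 0.3 rad.
- corner_far_left (a point): Point on the plate's upper face at its far left corner, 13 mm in from both edges, 40 mm above the desk: press here to test the corner. Over the short foot it sinks about 6 mm (the plate tilts 0.08 rad) under 2 to 4 N, then stops, and comes up when let go; over a sound foot it yields under 1 mm at 10 N. Axes as the plate.
- shim_far_left (a joint): Angle of the far left shim tab, rad: 0 = standing up (start), 0.20 = flat (hard stop). It takes 3 to 6 N at the tab point and stays where it is left (stiff hinge, no spring). Flat, its hidden inner end jacks that corner's foot up by 5 mm, which fills the gap at the short foot but lifts the plate crooked (by 0.03 to 0.05 rad) at a sound one.
- tab_far_left (a point): Point on the upper face of the far left shim, a steel tab 22 mm wide and 50 mm long, hinged close beside the plate's left edge (hinge 12 mm above the desk) and sticking out to the left in line with that corner's foot; its free end stands up at the start. The point is 36 mm out from the hinge, 22 mm above the desk with the tab up and 14.5 mm with it flat: press here.
- corner_far_right (a point): Point on the plate's upper face at its far right corner, 13 mm in from both edges, 40 mm above the desk: press here to test the corner. Over the short foot it sinks about 6 mm (the plate tilts 0.08 rad) under 2 to 4 N, then stops, and comes up when let go; over a sound foot it yields under 1 mm at 10 N. Axes as the plate.
- shim_far_right (a joint): Angle of the far right shim tab, rad: 0 = standing up (start), 0.20 = flat (hard stop). It takes 3 to 6 N at the tab point and stays where it is left (stiff hinge, no spring). Flat, its hidden inner end jacks that corner's foot up by 5 mm, which fills the gap at the short foot but lifts the plate crooked (by 0.03 to 0.05 rad) at a sound one.
- tab_far_right (a point): Point on the upper face of the far right shim, a steel tab 22 mm wide and 50 mm long, hinged close beside the plate's right edge (hinge 12 mm above the desk) and sticking out to the right in line with that corner's foot; its free end stands up at the start. The point is 36 mm out from the hinge, 22 mm above the desk with the tab up and 14.5 mm with it flat: press here.
- corner_near_left (a point): Point on the plate's upper face at its near left corner, 13 mm in from both edges, 40 mm above the desk: press here to test the corner. Over the short foot it sinks about 6 mm (the plate tilts 0.08 rad) under 2 to 4 N, then stops, and comes up when let go; over a sound foot it yields under 1 mm at 10 N. Axes as the plate.
- shim_near_left (a joint): Angle of the near left shim tab, rad: 0 = standing up (start), 0.20 = flat (hard stop). It takes 3 to 6 N at the tab point and stays where it is left (stiff hinge, no spring). Flat, its hidden inner end jacks that corner's foot up by 5 mm, which fills the gap at the short foot but lifts the plate crooked (by 0.03 to 0.05 rad) at a sound one.
- tab_near_left (a point): Point on the upper face of the near left shim, a steel tab 22 mm wide and 50 mm long, hinged close beside the plate's left edge (hinge 12 mm above the desk) and sticking out to the left in line with that corner's foot; its free end stands up at the start. The point is 36 mm out from the hinge, 22 mm above the desk with the tab up and 14.5 mm with it flat: press here.
- corner_near_right (a point): Point on the plate's upper face at its near right corner, 13 mm in from both edges, 40 mm above the desk: press here to test the corner. Over the short foot it sinks about 6 mm (the plate tilts 0.08 rad) under 2 to 4 N, then stops, and comes up when let go; over a sound foot it yields under 1 mm at 10 N. Axes as the plate.
- shim_near_right (a joint): Angle of the near right shim tab, rad: 0 = standing up (start), 0.20 = flat (hard stop). It takes 3 to 6 N at the tab point and stays where it is left (stiff hinge, no spring). Flat, its hidden inner end jacks that corner's foot up by 5 mm, which fills the gap at the short foot but lifts the plate crooked (by 0.03 to 0.05 rad) at a sound one.
- tab_near_right (a point): Point on the upper face of the near right shim, a steel tab 22 mm wide and 50 mm long, hinged close beside the plate's right edge (hinge 12 mm above the desk) and sticking out to the right in line with that corner's foot; its free end stands up at the start. The point is 36 mm out from the hinge, 22 mm above the desk with the tab up and 14.5 mm with it flat: press here.
- heat_sink: Bystander: white finned heat sink 40x40x26 mm, right of the fixture's middle. Origin under its centre.
- solder_spool: Bystander: spool of solder, 52 mm in diameter, 40 mm high, standing right of the fixture, farther from the robot. Origin under its centre.
- usb_programmer: Bystander: black stick-shaped USB programmer 20x62x11 mm, lying right of the fixture, nearer the robot. Origin under its centre.

How it is judged:
On the way, in this order (a step that is already met when the one before it is completed fails the run):
1. the rocking corner is pressed so that the plate visibly tilts under the fingers, all shims still up (angle between jig_plate's own z axis and vertical above 0.04 rad and contact force between the fingers and jig_plate between 0.5 and 45 N and value of joint each of shim_far_left, shim_far_right, shim_near_left, shim_near_right below 0.06 rad), for 0.02 s.
2. exactly one shim is pressed flat and the plate is level (((value of joint shim_far_left above 0.165 rad and value of joint each of shim_far_right, shim_near_left, shim_near_right below 0.06 rad) or (value of joint shim_far_right above 0.165 rad and value of joint each of shim_far_left, shim_near_left, shim_near_right below 0.06 rad) or (value of joint shim_near_left above 0.165 rad and value of joint each of shim_far_left, shim_far_right, shim_near_right below 0.06 rad) or (value of joint shim_near_right above 0.165 rad and value of joint each of shim_far_left, shim_far_right, shim_near_left below 0.06 rad)) and angle between jig_plate's own z axis and vertical below 0.015 rad), for 0.2 s.
At the end, for the whole second after the job is handed in: One shim flat (0.165 rad or more of 0.20), the other three up (under 0.06 rad); the plate at rest, level within 0.015 rad (only the short foot's shim allows this), 33 to 39 mm high, within 6 mm of the base's centre; heat sink, spool and programmer within 20 mm of their starts (all of step 2 and height (world z) of jig_plate between 0.033 and 0.039 m and horizontal distance between jig_plate and fixture_base below 0.006 m and linear speed of jig_plate below 0.02 m/s and distance of each of heat_sink, solder_spool, usb_programmer from where it was at the start of the episode below 0.02 m); the robot touches nothing.
It fails at once if the plate is lifted or carried (its centre more than 14 mm up) (height (world z) of jig_plate above 0.05 m).
It fails at once if the heat sink, spool or programmer is shoved by more than 20 mm (distance of any of heat_sink, solder_spool, usb_programmer from where it was at the start of the episode above 0.02 m).
It also fails if it takes over 45 s, if anything falls off the work surface, if the arm or the gripper's body presses on something with over 40 N, if the wrist force passes 120 N, or if a joint passes its speed limit or range.

### The arm

A 7-joint arm with a two-finger parallel gripper is mounted at the origin on a cart in front of the work surface, level with it; the furniture and walls round the work are solid. World frame = base frame: x ahead of the robot, y to its left, z up, the work surface at z = 0. Lengths are in m, angles in rad, forces in N, time in s.
With the tool pointing down it reaches from about 0.425 to 0.95 m from the base axis. Payload 16.7 kg.
Tool frame: the origin (TCP) lies midway between the tips of the shut fingers; the grasp point (between the pads) lies 19 mm behind it; z points along the fingers, y is the line along which they close (so a half turn about z gives the same grasp; the last joint's range is limited). The gripper opens to 94 mm and grips with 3 to 60 N. Pads are 16 mm wide; open, the fingers measure 119 mm over their backs; the gripper's body (75 mm by 177 mm) begins 78 mm behind the grasp point.
Start: joints at [0.968, 0.426, 0.074, 1.606, -0.034, 1.111, -0.067], TCP at [0.296, -0.607, 0.205] pointing down, gripper open.
Joint ranges: [-2.85, 2.85], [-0.5, 2.14], [-1.23, 1.37], [0.21, 2.46], [-1.02, 4.16], [0.16, 2.05], [-2.73, 2.73]. Speed limits (rad/s): [1.89, 1.89, 2.39, 2.39, 3.01, 3.01, 3.01].

### API

Orientations are given as a unit quaternion [x, y, z, w].
In Python, from cell import manip, imaging gives the robot as it stands.
- The arm moves only by the tool arm_command, never from a script. Its argument "steps" is a list of rows, each a list of 3 entries, a list of its own where there are three numbers: the shift along the world's x, y, z in mm, then the turn, a rotation vector about the world's x, y, z in degrees, then the opening, from 0 (shut) to 1 (fully open). A call has 1 to 5 rows; each row is the pose to reach, as a shift and turn from the pose commanded when the call began; what a row does not reach only later rows make up. A row lasts 1/10 s, in which the tool goes at most 50 mm and 8.59 degrees, less where a joint would pass 70% of its speed; a pose out of reach is approached as far as the arm can. A call with a gripper value outside its range is refused whole. The fingers move at their own pace and stop on an object; "newtons" is the grip in N (left out, the last holds). Time passes only in rows, so rows that repeat a pose let the fingers close. It gives the time, the measured TCP pose, the force, the opening and the grip force at its end, in the units of the state.
- manip.read_state(): the state, without advancing time (a new reading comes with each control period).
- imaging.snapshot(name): name is "side" or "top" or "wrist"; returns a dict with "img" (480x640x3 uint8, red, green, blue), "fx", "fy", "cx", "cy" (pixels), "T" (4x4, takes a point from camera to world coordinates). Camera axes: x right, y down, z forward; pixel columns grow to the right and rows downward; lengths in m; the calibration is good to about 2 mm. A picture is of the moment at which its call begins. There is no depth.
- manip.hand_in(): hands the job in; it is judged then, once.
The state is a dict: "clock": time; "joint_pos": joint angles; "qvel": joint speeds; "joint_torque": joint torques, N m; "eef_pos": TCP position; "tcp_rot": TCP orientation; "ft_force": force on the tool from outside, world axes, zero at the start; "moment": the same for the moment, N m; "opening": finger opening in m; "gripper_force": force on a finger pad.
Only numpy, scipy, OpenCV 4.12 (cv2) and the standard library are available. Lean on these libraries where they do the work, as an engineer would, in place of code of your own. Each camera call takes 0.05 s, during which the arm holds its last target. There are 200 camera calls.

## Working session

There is one attempt and no reset: what is moved stays moved. The work goes in short steps, Python scripts to look and compute and a tool call to move; the robot and the scene stay as the last step left them, time stands still between calls to the robot, and variables do not carry over. Pictures are saved under pics/ and viewed, at most 10 in all, crops included, and the job is handed in when it is done.

Besides the shell and the picture viewer there is one more tool, called after ">>>" as a command line: name --argument value ..., lists and objects as JSON in quotes. arm_command: Moves the arm, as the interface text tells. Its arguments: {"type":"object","properties":{"steps":{"type":"array","items":{"type":"array"}},"newtons":{"type":"number"}},"required":["steps"]}

```bash
mkdir -p pics; python3 - <<'E'
from cell import manip, imaging
import cv2,numpy as np,pickle
s=manip.read_state();print({k:np.round(v,3) for k,v in s.items()})
for n in("top","side"):
    d=imaging.snapshot(n);cv2.imwrite(f"pics/{n}0.png",d["img"][:,:,::-1]);pickle.dump(d,open(f"{n}0.pkl","wb"))
    print(n,d["fx"],d["cx"],d["cy"],np.round(d["T"],3).tolist())
E
```

```text
{'clock': np.float64(0.0), 'joint_pos': array([ 0.967,  0.427,  0.074,  1.607, -0.034,  1.111, -0.067]), 'qvel': array([ 0.   ,  0.001, -0.   ,  0.001,  0.   , -0.   , -0.   ]), 'joint_torque': array([-1.0000e-03, -9.3581e+01,  3.6670e+00, -4.5420e+01, -4.9000e-02,
        2.0000e-02,  0.0000e+00]), 'eef_pos': array([ 0.296, -0.606,  0.205]), 'tcp_rot': array([ 0.974,  0.225, -0.   , -0.001]), 'ft_force': array([ 0.122, -0.187,  0.616]), 'moment': array([ 0.004,  0.03 , -0.008]), 'gripper_force': np.float64(0.0), 'opening': np.float64(0.094)}
top 592.055632417464 325.54859607695073 232.24133328998786 [[-0.013, -0.996, 0.083, 0.494], [-1.0, 0.012, -0.006, -0.123], [0.005, -0.084, -0.996, 1.083], [0.0, 0.0, 0.0, 1.0]]
side 524.5938766772518 306.4979817017115 235.70459348066717 [[-0.934, -0.139, 0.33, 0.274], [-0.358, 0.383, -0.851, 0.614], [-0.008, -0.913, -0.407, 0.421], [0.0, 0.0, 0.0, 1.0]]
```

View pics/top0.png

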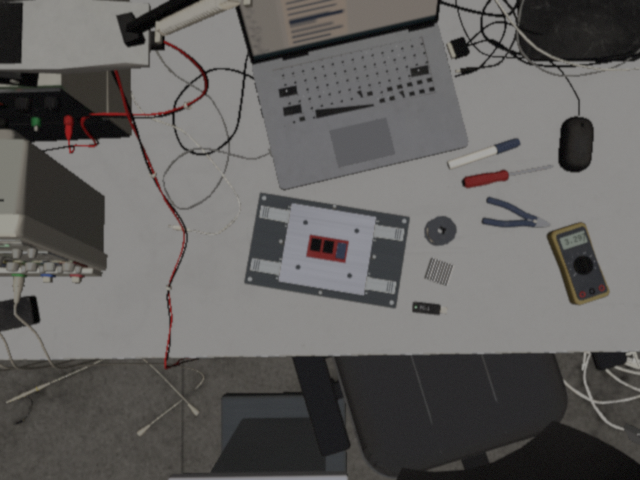

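The top view shows the base centred at about (328,249). The plate is around (288,203)–(375,297), with the tabs near (270,213), (390,235), (264,267) and (380,284). Next I'll fit rectangles to these.

```bash
cat > h.py <<'E'
import numpy as np,cv2
def ray(d,uv,z):
    p=np.array([(uv[0]-d["cx"])/d["fx"],(uv[1]-d["cy"])/d["fy"],1]);T=np.array(d["T"]);r=T[:3,:3]@p;o=T[:3,3]
    return o+r*(z-o[2])/r[2]
def proj(d,P):
    T=np.array(d["T"]);p=T[:3,:3].T@(np.array(P)-T[:3,3]);return np.array([d["fx"]*p[0]/p[2]+d["cx"],d["fy"]*p[1]/p[2]+d["cy"]])
E
python3 - <<'E'
from h import *
import pickle
d=pickle.load(open("top0.pkl","rb"));im=d["img"].astype(int)
g=im.sum(2)/3
# base: dark pixels in ROI, close, min area rect
m=np.zeros(g.shape,np.uint8);m[185:315,235:415]=(g[185:315,235:415]<100)
m[:,412:]=0
m=cv2.morphologyEx(m,cv2.MORPH_OPEN,np.ones((2,2)))
c=max(cv2.findContours(m,0,2)[0],key=cv2.contourArea)
b=cv2.boxPoints(cv2.minAreaRect(c));W=np.array([ray(d,p,.005) for p in b]);print("base",b.round(1).tolist(),W.round(4).tolist())
c0=W.mean(0);e=[W[1]-W[0],W[2]-W[1]];print(c0,[np.linalg.norm(x) for x in e],[np.degrees(np.arctan2(x[1],x[0])) for x in e])
# relay board red at z=.062
r=((im[...,0]-im[...,1]>50)).astype(np.uint8);r[:230]=0;r[270:]=0;r[:,:295]=0;r[:,360:]=0
r=cv2.morphologyEx(r,cv2.MORPH_CLOSE,np.ones((15,15)))
c=max(cv2.findContours(r,0,2)[0],key=cv2.contourArea);b=cv2.boxPoints(cv2.minAreaRect(c));W=np.array([ray(d,p,.058) for p in b]);e=[W[1]-W[0],W[2]-W[1]]
print("board",W.mean(0),[np.linalg.norm(x) for x in e],[np.degrees(np.arctan2(x[1],x[0])) for x in e])
# bright blue-ish plate: print
cv2.imwrite("pics/topcrop.png",cv2.resize(d["img"][185:320,235:465,::-1],None,fx=3.4,fy=3.4,interpolation=cv2.INTER_CUBIC))
E
```

```text
base [[244.5, 284.20001220703125], [259.5, 192.60000610351562], [411.29998779296875, 217.5], [396.3999938964844, 309.0]] [[0.4915, 0.019, 0.005], [0.6586, -0.0087, 0.005], [0.6093, -0.2867, 0.005], [0.4431, -0.2555, 0.005]]
[ 0.55061595 -0.13295974  0.005     ] [np.float64(0.16943106807997596), np.float64(0.2823774079825028)] [np.float64(-9.417284020057048), np.float64(-100.06221762275158)]
board [ 0.55151852 -0.13102173  0.058     ] [np.float64(0.03568748119376517), np.float64(0.06537089696144047)] [np.float64(-10.035495329982497), np.float64(-100.19315861566827)]
```

View pics/topcrop.png

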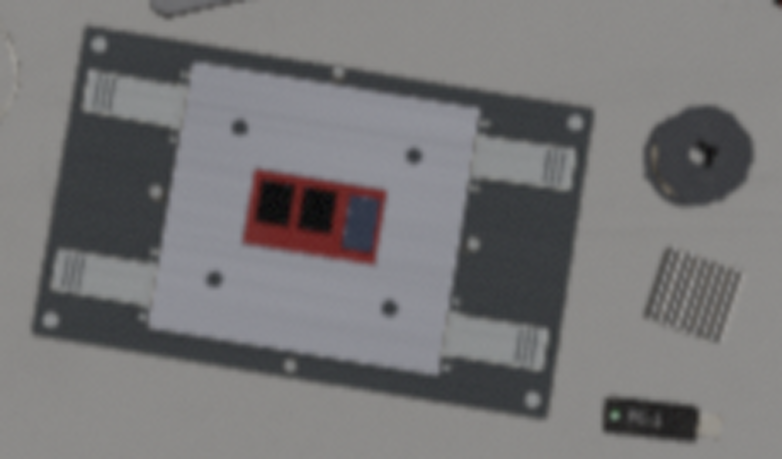

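The crop shows the plate square to the base, with all four tabs clear. Tab tips are at crop (87,93), (575,168), (54,272) and (546,349). The heat sink and programmer stand off to the right.

```bash
python3 - <<'E'
from h import *
import pickle
d=pickle.load(open("top0.pkl","rb"))
c=np.array([.551,-.132]);a=-.172;R=np.array([[np.cos(a),-np.sin(a)],[np.sin(a),np.cos(a)]])
for n,p in dict(FL=(87,93),FR=(575,168),NL=(54,272),NR=(546,349)).items():
    w=ray(d,(235+p[0]/3.4,185+p[1]/3.4),.024)[:2];print("tip",n,(R.T@(w-c)).round(4))
for n,p in dict(FL=(192,62),FR=(481,106),NL=(148,328),NR=(440,374)).items():
    w=ray(d,(235+p[0]/3.4,185+p[1]/3.4),.038)[:2];print("pc",n,(R.T@(w-c)).round(4))
for n,sx,sy in(("FL",1,1),("FR",1,-1),("NL",-1,1),("NR",-1,-1)):
    print(n,"corner",(c+R@[sx*.057,sy*.063]).round(4),"tab",(c+R@[sx*.057,sy*.116]).round(4))
E
```

```text
tip FL [0.0474 0.1294]
tip FR [ 0.0491 -0.1316]
tip NL [-0.0486  0.1307]
tip NR [-0.0474 -0.1307]
pc FL [0.0709 0.0762]
pc FR [ 0.072  -0.0766]
pc NL [-0.0696  0.0761]
pc NR [-0.069  -0.0768]
FL corner [ 0.6179 -0.0797] tab [ 0.627  -0.0275]
FR corner [ 0.5964 -0.2038] tab [ 0.5873 -0.256 ]
NL corner [ 0.5056 -0.0602] tab [ 0.5147 -0.008 ]
NR corner [ 0.4841 -0.1843] tab [ 0.475  -0.2365]
```

>>> arm_command --steps '[[[40,40,0],[0,0,-8],0],[[80,80,0],[0,0,-16],0],[[110,125,0],[0,0,-24],0],[[135,170,0],[0,0,-32],0],[[160,215,0],[0,0,-36],0]]' --newtons 20

```text
clock: 0.6
eef_pos: [0.4452, -0.41, 0.2051]
tcp_rot: [0.996, -0.09, -0.0, -0.0]
ft_force: [0.8, -0.6, 0.5]
opening: 0.0577
gripper_force: 0.0
```

>>> arm_command --steps '[[[5,45,0],[0,0,0],0],[[10,90,-20],[0,0,0],0],[[18,130,-50],[0,0,0],0],[[24,170,-85],[0,0,0],0],[[28,208,-125],[0,0,0],0]]'

```text
clock: 1.1
eef_pos: [0.4722, -0.2084, 0.0867]
tcp_rot: [0.996, -0.087, 0.001, -0.0]
ft_force: [1.6, -0.5, 0.0]
opening: 0.0171
gripper_force: 0.0
```

>>> arm_command --steps '[[[0,0,0],[0,0,0],0],[[0,0,0],[0,0,0],0]]'

```text
clock: 1.3
eef_pos: [0.4714, -0.2096, 0.0866]
tcp_rot: [0.996, -0.086, -0.001, -0.0]
ft_force: [0.2, -1.0, -0.4]
opening: 0.0021
gripper_force: 0.0
```

>>> arm_command --steps '[[[13,25,-10],[0,0,0],0],[[13,25,-35],[0,0,0],0],[[13,25,-42],[0,0,0],0],[[13,25,-45],[0,0,0],0]]'

```text
clock: 1.7
eef_pos: [0.4844, -0.1865, 0.0423]
tcp_rot: [0.996, -0.088, -0.0, 0.0]
ft_force: [0.4, -0.7, 0.1]
opening: 0.0007
gripper_force: 0.0
```

>>> arm_command --steps '[[[0,0,-1],[0,0,0],0],[[0,0,-2],[0,0,0],0]]'

```text
clock: 1.9
eef_pos: [0.4851, -0.1861, 0.041]
tcp_rot: [0.996, -0.088, 0.001, 0.0]
ft_force: [0.8, -0.1, -0.7]
opening: 0.0005
gripper_force: 0.0
```

>>> arm_command --steps '[[[0,0,-1],[0,0,0],0],[[0,0,-2],[0,0,0],0],[[0,0,-2],[0,0,0],0]]'

```text
clock: 2.2
eef_pos: [0.4854, -0.1861, 0.04]
tcp_rot: [0.996, -0.088, 0.001, 0.0]
ft_force: [-6.7, 1.1, 25.9]
opening: 0.0001
gripper_force: 13.2
```

NR is sound: 26 N at 40 mm. Next is NL.

>>> arm_command --steps '[[[0,0,20],[0,0,0],0],[[7,42,20],[0,0,0],0],[[14,84,20],[0,0,0],0],[[20,126,20],[0,0,0],0],[[20,126,8],[0,0,0],0]]'

```text
clock: 2.7
eef_pos: [0.5069, -0.0537, 0.0477]
tcp_rot: [0.996, -0.084, 0.002, -0.001]
ft_force: [0.2, -1.8, -0.8]
opening: 0.0005
gripper_force: 0.0
```

>>> arm_command --steps '[[[0,0,-4],[0,0,0],0],[[0,0,-6],[0,0,0],0],[[0,0,-7],[0,0,0],0],[[0,0,-7],[0,0,0],0]]'

```text
clock: 3.1
eef_pos: [0.5046, -0.0601, 0.0401]
tcp_rot: [0.996, -0.088, -0.0, -0.0]
ft_force: [-7.7, 4.7, 18.1]
opening: 0.0004
gripper_force: 9.1
```

NL is sound too. Next is FL.

>>> arm_command --steps '[[[0,0,20],[0,0,0],0],[[38,-7,20],[0,0,0],0],[[76,-14,20],[0,0,0],0],[[113,-20,20],[0,0,0],0],[[113,-20,8],[0,0,0],0]]'

```text
clock: 3.6
eef_pos: [0.6226, -0.0819, 0.0485]
tcp_rot: [0.996, -0.089, 0.002, 0.0]
ft_force: [1.1, 0.7, 0.1]
opening: 0.0006
gripper_force: 0.0
```

>>> arm_command --steps '[[[0,0,-4],[0,0,0],0],[[0,0,-6],[0,0,0],0],[[0,0,-7],[0,0,0],0],[[0,0,-7],[0,0,0],0]]'

```text
clock: 4.0
eef_pos: [0.6173, -0.0795, 0.0406]
tcp_rot: [0.996, -0.087, 0.0, 0.0]
ft_force: [-0.3, -0.1, -0.2]
opening: 0.0007
gripper_force: 0.0
```

>>> arm_command --steps '[[[0,0,-1],[0,0,0],0],[[0,0,-2],[0,0,0],0],[[0,0,-2],[0,0,0],0]]'

```text
clock: 4.3
eef_pos: [0.6181, -0.0794, 0.0401]
tcp_rot: [0.996, -0.087, 0.001, 0.0]
ft_force: [-7.6, -0.2, 23.8]
opening: 0.0004
gripper_force: 11.8
```

FL is sound as well, so FR should be the one that gives.

>>> arm_command --steps '[[[0,0,20],[0,0,0],0],[[-7,-41,20],[0,0,0],0],[[-14,-82,20],[0,0,0],0],[[-22,-124,20],[0,0,0],0],[[-22,-124,8],[0,0,0],0]]'

```text
clock: 4.8
eef_pos: [0.5949, -0.2106, 0.0478]
tcp_rot: [0.996, -0.091, 0.001, 0.002]
ft_force: [0.4, 0.2, -0.1]
opening: 0.0005
gripper_force: 0.0
```

>>> arm_command --steps '[[[0,0,-4],[0,0,0],0],[[0,0,-6],[0,0,0],0],[[0,0,-8],[0,0,0],0],[[0,0,-9],[0,0,0],0]]'

```text
clock: 5.2
eef_pos: [0.5963, -0.202, 0.0374]
tcp_rot: [0.996, -0.086, 0.0, -0.0]
ft_force: [-0.3, 1.2, 1.4]
opening: 0.0006
gripper_force: 1.2
```

>>> arm_command --steps '[[[0,0,-1],[0,0,0],0],[[0,0,-2],[0,0,0],0],[[0,0,-2],[0,0,0],0]]'

```text
clock: 5.5
eef_pos: [0.5961, -0.2027, 0.0354]
tcp_rot: [0.996, -0.087, 0.0, -0.0]
ft_force: [-0.4, 1.2, 4.3]
opening: 0.0006
gripper_force: 2.3
```

>>> arm_command --steps '[[[0,0,-1],[0,0,0],0],[[0,0,-2],[0,0,0],0],[[0,0,-2],[0,0,0],0]]'

```text
clock: 5.8
eef_pos: [0.5969, -0.2034, 0.0347]
tcp_rot: [0.996, -0.087, 0.001, 0.0]
ft_force: [-3.1, 2.4, 19.4]
opening: 0.0008
gripper_force: 9.5
```

FR sank about 5.5 mm and then stopped, so it is the rocking corner. I'll let it come up, move over its tab and check with the camera.

>>> arm_command --steps '[[[0,0,12],[0,0,0],0],[[0,0,26],[0,0,0],0],[[-9,-26,26],[0,0,0],0],[[-18,-52,26],[0,0,0],0],[[-18,-52,6],[0,0,0],0]]'

```text
clock: 6.3
eef_pos: [0.5779, -0.2604, 0.0422]
tcp_rot: [0.996, -0.09, 0.002, 0.002]
ft_force: [0.1, -0.2, -0.4]
opening: 0.0003
gripper_force: 0.0
```

```bash
python3 - <<'E'
from h import *
from cell import imaging,manip
d=imaging.snapshot("side");s=manip.read_state();print(s["eef_pos"],s["ft_force"])
u,v=proj(d,s["eef_pos"]).astype(int);print(u,v)
c=d["img"][max(0,v-110):v+90,max(0,u-130):u+130,::-1];cv2.imwrite("pics/s1.png",cv2.resize(c,None,fx=3,fy=3))
E
```

```text
[ 0.57637974 -0.25734796  0.03768657] [-1.71815577  1.78578112 -3.71963204]
323 222
```

View pics/s1.png

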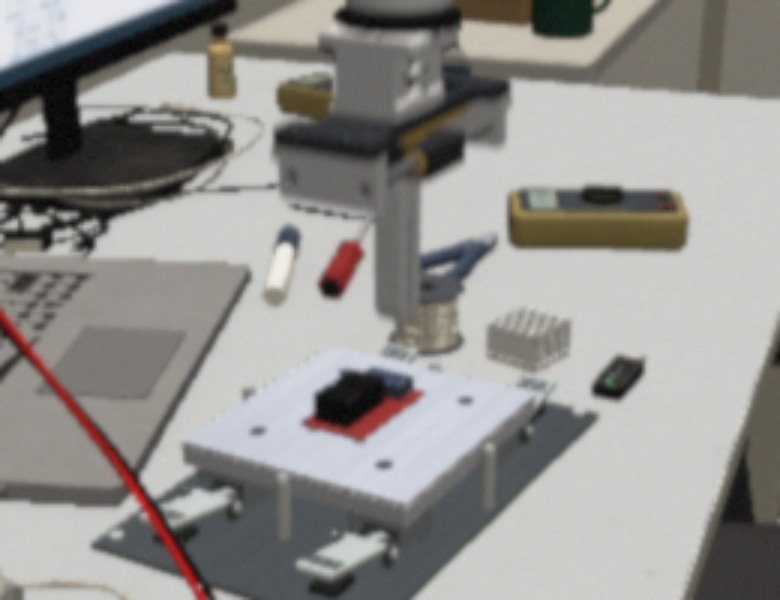

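The fingers at (395,315) hang above the far right tab at (400,350), clear of the plate, which is level again. Now I'll press the tab.

>>> arm_command --steps '[[[0,0,-8],[0,0,0],0],[[0,0,-14],[0,0,0],0],[[0,0,-18],[0,0,0],0],[[0,0,-21],[0,0,0],0],[[0,0,-24],[0,0,0],0]]'

```text
clock: 6.85
eef_pos: [0.5781, -0.2555, 0.0157]
tcp_rot: [0.996, -0.087, 0.0, 0.0]
ft_force: [-2.2, -2.6, 6.2]
opening: 0.0004
gripper_force: 3.1
```

>>> arm_command --steps '[[[0,0,-1],[0,0,0],0],[[0,0,-2],[0,0,0],0],[[0,0,-2],[0,0,0],0]]'

```text
clock: 7.15
eef_pos: [0.5783, -0.2555, 0.0146]
tcp_rot: [0.996, -0.087, 0.0, 0.0]
ft_force: [-5.8, -0.5, 18.3]
opening: 0.0003
gripper_force: 9.1
```

>>> arm_command --steps '[[[0,0,-1],[0,0,0],0],[[0,0,-1],[0,0,0],0],[[0,0,-1],[0,0,0],0]]'

```text
clock: 7.45
eef_pos: [0.5784, -0.2556, 0.0145]
tcp_rot: [0.996, -0.087, 0.001, 0.0]
ft_force: [-10.7, 1.0, 31.2]
opening: 0.0007
gripper_force: 15.7
```

>>> arm_command --steps '[[[0,0,10],[0,0,0],0],[[0,0,40],[0,0,0],0],[[0,0,80],[0,0,0],0],[[0,0,110],[0,0,0],0],[[0,0,110],[0,0,0],0]]'

```text
clock: 7.95
eef_pos: [0.5803, -0.2556, 0.127]
tcp_rot: [0.996, -0.087, 0.003, 0.001]
ft_force: [0.5, -0.4, -0.4]
opening: 0.0004
gripper_force: 0.0
```

>>> arm_command --steps '[[[0,-40,0],[0,0,0],0],[[0,-80,0],[0,0,0],0],[[0,-120,0],[0,0,0],0],[[0,-120,0],[0,0,0],0]]'

```text
clock: 8.35
eef_pos: [0.5759, -0.3811, 0.1216]
tcp_rot: [0.996, -0.09, -0.0, 0.001]
ft_force: [-1.0, -0.4, -0.4]
opening: 0.0006
gripper_force: 0.0
```

```bash
python3 - <<'E'
from h import *
from cell import imaging,manip
d=imaging.snapshot("side");s=manip.read_state();print(s["eef_pos"],s["ft_force"])
c=d["img"][112:312,193:453,::-1];cv2.imwrite("pics/s2.png",cv2.resize(c,None,fx=3,fy=3))
E
```

```text
[ 0.57669798 -0.37787631  0.12135767] [ 0.14063606  0.60962731 -0.17941962]
```

View pics/s2.png

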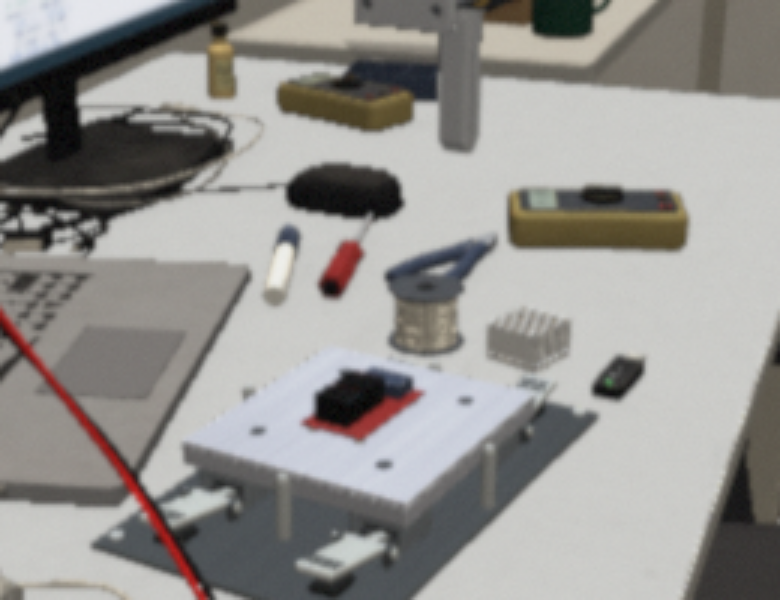

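The far right tab, visible before at (400,350), is now flat and hidden behind the plate. The plate is level, the other tabs still stand, the bystanders haven't moved and the arm is clear.

```bash
python3 -c "
from cell import manip
print(manip.hand_in())"
```

```text
the job is handed in; nothing more can be done
None
```

The far right corner was the one that rocked, so I pressed its shim tab flat, left the other three tabs standing, and handed the job in at about 8.4 s on the robot clock; the hand-in returned no verdict.

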